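Point out the missing bolt, its replacement and its spanner

TASK

Show your workmate how to finish the metal cover: from above, point with the fingertips first at the bolt hole that has no bolt in it, then at the shorter of the two loose bolts standing on their heads, then at the longer of the two spanners lying beyond the bolts to the right of the cover, and finish there, still pointing at the spanner. Hold the fingertips still two to four centimetres above each thing for about two seconds. Touch and move nothing, lift well clear (10 cm or more) on the way from one to the next, and point at none of the fitted bolts, the taller loose bolt or the shorter spanner.

Things in the scene. Friction and masses are not known exactly. Their poses are not given: they have to be found in the camera images.
- cover: Flat grey metal cover plate lying fixed on the bench, 165 x 135 x 12 mm (x, y, z), with a round boss (72 mm across, top 24 mm above the bench) in its middle. Origin under its centre, z up. Near its corners, at x = +-62, y = +-47 mm, are four 13 mm bolt holes, each with a steel washer 26 mm across and 2 mm thick; three hold fitted bolts, one is empty.
- hole_mouth (a point): Centre of the empty bolt hole at the top of its washer, 14 mm above the bench. It may be at any of the cover's four corners. z up.
- short_bolt: The shorter loose steel hex bolt, standing upright on its head, 40 mm tall; head 19 mm across flats and 9 mm high, thread 12 mm thick. Loose and easily knocked over. Origin under its head, z up.
- short_bolt_top (a point): Top end of the shorter loose bolt's thread, 40 mm above the bench, on its axis; z up.
- long_bolt: The taller loose steel hex bolt, standing upright on its head, 80 mm tall, otherwise like the shorter one. Not to be pointed at. Origin under its head, z up.
- long_spanner: The longer steel combination spanner, loose and lying flat: 35 x 201 x 8 mm (x, y, z). Origin at the underside, at the middle of its length and width; its y axis runs along the spanner. Pointing anywhere along it counts.
- short_spanner: The shorter combination spanner, lying flat: 27 x 167 x 6 mm (x, y, z), origin and axes like the longer one. Not to be pointed at.
- fitted_bolt_1: A bolt fitted in the cover, only its hex head (19 mm across flats) on its washer showing, its top 23 mm above the bench. Fixed. Origin on the cover's top face (12 mm above the bench) on the bolt's axis, z up. Not to be pointed at.
- fitted_bolt_2: A bolt fitted in the cover, only its hex head (19 mm across flats) on its washer showing, its top 23 mm above the bench. Fixed. Origin on the cover's top face (12 mm above the bench) on the bolt's axis, z up. Not to be pointed at.
- fitted_bolt_3: A bolt fitted in the cover, only its hex head (19 mm across flats) on its washer showing, its top 23 mm above the bench. Fixed. Origin on the cover's top face (12 mm above the bench) on the bolt's axis, z up. Not to be pointed at.

How it is judged:
By the outcome, as a careful person would: the job done as asked, in the order asked, and still so for the second after the job is handed in, with the robot touching nothing.
It also fails if it takes over 58 s, if anything falls off the work surface, if the arm or the gripper's body presses on something with over 40 N, if the wrist force passes 120 N, or if a joint passes its speed limit or range.

ROBOT

A 6-joint arm with a two-finger parallel gripper is mounted at the origin on a cart in front of the work surface, level with it; the furniture and walls round the work are solid. World frame = base frame: x ahead of the robot, y to its left, z up, the work surface at z = 0. Lengths are in m, angles in degrees, forces in N, time in s.
With the tool pointing down it reaches from about 0.275 to 0.825 m from the base axis. Payload 5.2 kg.
Tool frame: the origin (TCP) lies between the finger pads, 19 mm behind the fingertips; this is the grasp point; z points along the fingers, y is the line along which they close (so a half turn about z gives the same grasp; the last joint's range is limited). The gripper opens to 93 mm and grips with 3 to 60 N. Pads are 15 mm wide; open, the fingers measure 128 mm over their backs; the gripper's body (75 mm by 188 mm) begins 65 mm behind the grasp point.
Start: joints at [59.141, 14.817, 87.949, -0, 77.235, -11.62], TCP at [0.181, 0.519, 0.237] pointing down, gripper open.
Joint ranges: [-179.93, 179.93], [-52.35, 119.4], [10.71, 147.94], [-69.91, 249.91], [12.55, 155.21], [-178.61, 178.61]. Speed limits (degrees/s): [147.25, 147.25, 180, 180, 180, 180].

INTERFACE

Orientations are given as [roll, pitch, yaw] about the fixed x, y, z axes, in that order (R = Rz(yaw) Ry(pitch) Rx(roll)).
In Python, from station import status, imaging, close_job gives the robot as it stands.
- The arm moves only by the shell command python3 -m creep 'ROWS' [OPENING]. ROWS is JSON, a list of rows, each a list of 2 entries, a list of its own where there are three numbers: the shift along the tool's x, y, z in mm, then the turn, a rotation vector about the tool's x, y, z in rad. In form: [[[x, y, z], [wx, wy, wz]], ...]. A call has 1 to 20 rows; each row is the pose to reach, as a shift and turn from the pose commanded when the call began, along the tool's axes at that moment; what a row does not reach only later rows make up. A row lasts 1/8 s, in which the tool goes at most 62.5 mm and 10.7 degrees, less where a joint would pass 70% of its speed; a pose out of reach is approached as far as the arm can. A call with a gripper value outside its range is refused whole. OPENING is the gripper command: -1 is fully open, 1 is shut, values between are in proportion, set as the call begins (- or left out, the last holds). The fingers move at their own pace and stop on an object; the grip force is fixed at half the most. Time passes only in rows, so rows that repeat a pose let the fingers close. It gives the time, the measured TCP pose, the force, the opening and the grip force at its end, in the units of the state.
- status.state(): the state, without advancing time (a new reading comes with each control period).
- imaging.capture(name): name is "side" or "top"; returns the picture (400x640x3 uint8, red, green, blue); there is no depth.
- imaging.calibration(name): a dict with "fx", "fy", "cx", "cy" (pixels), "extrinsics" (4x4, takes a point from camera to world coordinates). Camera axes: x right, y down, z forward; pixel columns grow to the right and rows downward; lengths in m; the calibration is good to about 2 mm. A picture is of the moment at which its call begins. calibration takes no time and is no camera call.
- close_job(): hands the job in; it is judged then, once.
The state is a dict: "clock": time; "joints": joint angles; "qvel": joint speeds; "joint_efforts": joint torques, N m; "eef_pos": TCP position; "eef_rot": TCP orientation; "ft_force": force on the tool from outside, world axes, zero at the start; "moment": the same for the moment, N m; "finger_gap": finger opening in m; "grip_force": force on a finger pad.
Only numpy, scipy, OpenCV 4.12 (cv2) and the standard library are available. Lean on these libraries where they do the work, as an engineer would, in place of code of your own. Each camera call takes 0.05 s, during which the arm holds its last target. There are 200 camera calls.

## Working session

There is one attempt and no reset: what is moved stays moved. The work goes in short steps, Python scripts to look and compute and a shell command to move; the robot and the scene stay as the last step left them, time stands still between calls to the robot, and variables do not carry over. Pictures are saved under pics/ and viewed, at most 10 in all, crops included, and the job is handed in when it is done.

```bash
mkdir -p pics; python3 - <<'E'
from station import status, imaging
import cv2,numpy as np
for n in("top","side"):
    cv2.imwrite(f"pics/{n}0.png",imaging.capture(n)[:,:,::-1]); c=imaging.calibration(n)
    print(n,c["fx"],c["fy"],c["cx"],c["cy"]);print(np.round(c["extrinsics"],4))
s=status.state();print(s["clock"],s["eef_pos"],s["eef_rot"],s["finger_gap"])
E
```

```text
top 378.7461235034727 378.7461235034727 319.7251270559659 200.30060237023787
[[ 0.0093 -0.9926  0.1214  0.4434]
 [-0.9999 -0.011  -0.0134 -0.0251]
 [ 0.0146 -0.1212 -0.9925  0.886 ]
 [ 0.      0.      0.      1.    ]]
side 423.20715672107565 423.20715672107565 320.2827675780872 194.21122750918897
[[ 0.9761 -0.113   0.1855  0.3463]
 [-0.2168 -0.4552  0.8636 -0.92  ]
 [-0.0131 -0.8832 -0.4689  0.5472]
 [ 0.      0.      0.      1.    ]]
0.1 [0.18100847 0.51889418 0.23671919] [-1.79910896e+02 -1.79809525e-02  1.60759926e+02] 0.09275962557860744
```

View pics/top0.png

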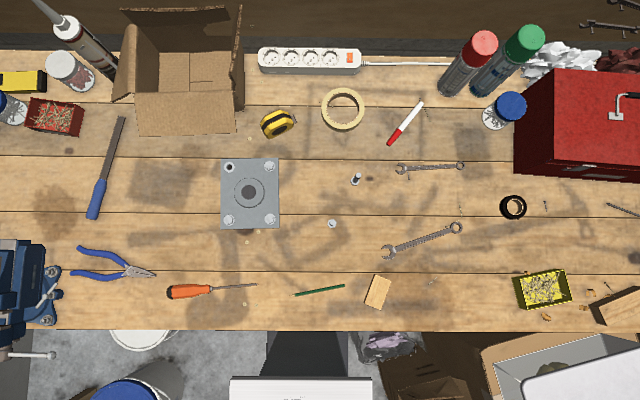

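View pics/side0.png

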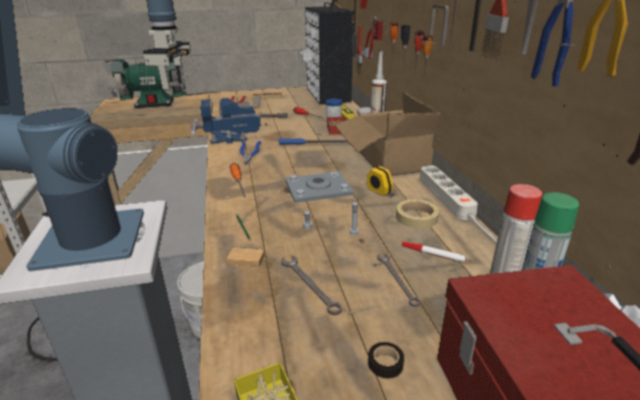

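The top view shows the cover (about 250,193), with its top-left hole (229,167) apparently dark and empty. The tall bolt is near (356,179), the short bolt near (332,224), the short spanner near (429,167) and the long spanner near (422,240). I'll zoom in to check.

```bash
cat > h.py <<'E'
import numpy as np
from station import imaging
def ray(n,u,v,z):
    c=imaging.calibration(n);E=np.array(c["extrinsics"])
    d=E[:3,:3]@[(u-c["cx"])/c["fx"],(v-c["cy"])/c["fy"],1]
    return E[:3,3]+d*(z-E[2,3])/d[2]
def proj(n,p):
    c=imaging.calibration(n);E=np.array(c["extrinsics"]);q=E[:3,:3].T@(np.array(p)-E[:3,3])
    return np.array([c["cx"]+c["fx"]*q[0]/q[2],c["cy"]+c["fy"]*q[1]/q[2]])
E
python3 - <<'E'
import cv2,numpy as np
a=cv2.imread("pics/top0.png");b=cv2.imread("pics/side0.png")
A=cv2.resize(a[150:240,212:372],None,fx=5,fy=5,interpolation=cv2.INTER_CUBIC)[:300*2]
cv2.imwrite("pics/topc.png",A)
B=cv2.resize(b[165:245,280:370],None,fx=6,fy=6,interpolation=cv2.INTER_CUBIC)
cv2.imwrite("pics/sidec.png",B)
from h import ray
for n,u,v,z in[("top",229,167.5,.014),("top",332,223.5,.04),("top",422,240,.008),("top",429,167,.006),("side",307,212,.04)]:print(ray(n,u,v,z).round(4))
E
```

```text
[0.6249 0.1759 0.014 ]
[ 0.4949 -0.0644  0.04  ]
[ 0.4608 -0.2746  0.008 ]
[ 0.6336 -0.2959  0.006 ]
[ 0.4969 -0.0661  0.04  ]
```

View pics/topc.png

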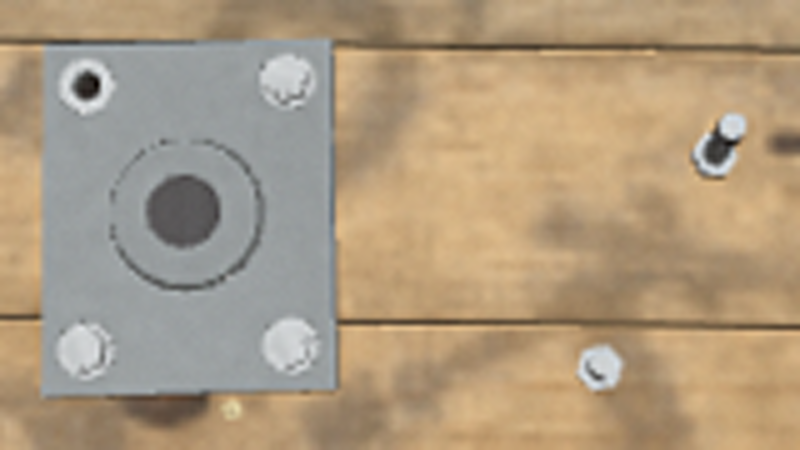

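View pics/sidec.png

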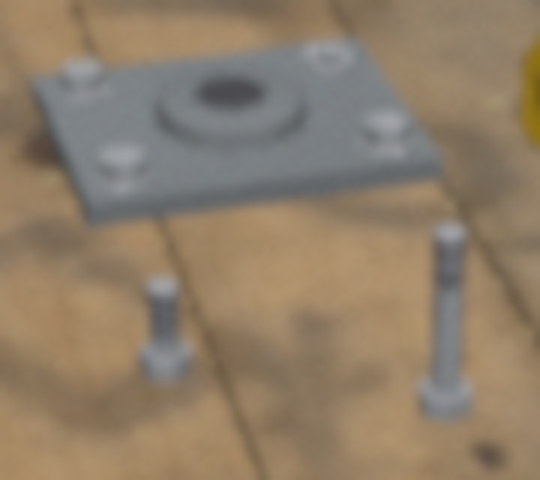

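The crops settle it. The empty hole is the cover's top-left one, at pixel (229.4,167) in the top view, and the other three corners hold hex heads. The short bolt's top is at (332,223) in top and (307,212) in side, which agree to 2 mm. The nearer spanner, spanning (380–463, 222–258), is clearly the longer one.

```bash
cat >> h.py <<'E'
from scipy.spatial.transform import Rotation as R
from station import status
def go(p,yaw=180):
    s=status.state();r=R.from_euler("xyz",s["eef_rot"],degrees=True)
    print(s["clock"],np.round(s["eef_pos"],4),np.round(s["eef_rot"],2),"shift mm",(r.inv().apply(np.array(p)-s["eef_pos"])*1000).round(1),"turn",(r.inv()*R.from_euler("xyz",[180,0,yaw],degrees=True)).as_rotvec().round(3))
E
python3 - <<'E'
from h import *
print(ray("top",229.4,167,.014),ray("top",332.2,223,.04))
for z in(0,.1):print("boxfront",ray("top",137,135,z),ray("top",237,132,z))
for u,v in((380,255),(463,224),(395,167),(463,167)):print(ray("top",u,v,.004))
go([.6265,.175,.237])
E
```

```text
[0.62607146 0.17498122 0.014     ] [ 0.4960283  -0.06482808  0.04      ]
boxfront [0.70414986 0.40126146 0.        ] [0.71481782 0.16326033 0.        ]
boxfront [0.67471883 0.35314424 0.1       ] [0.68418278 0.14200434 0.1       ]
[ 0.42543118 -0.1774364   0.004     ]
[ 0.49904278 -0.37296802  0.004     ]
[ 0.63302119 -0.21529218  0.004     ]
[ 0.63503306 -0.37797767  0.004     ]
0.1 [0.181  0.5189 0.2367] [-1.7991e+02 -2.0000e-02  1.6076e+02] shift mm [-5.339e+02 -1.779e+02 -2.000e-01] turn [-0.001 -0.001 -0.336]
```

```bash
python3 -m creep '[[[-40,-13,0],[0,0,-0.02]],[[-90,-30,0],[0,0,-0.05]],[[-140,-47,0],[0,0,-0.09]],[[-190,-63,0],[0,0,-0.12]],[[-240,-80,0],[0,0,-0.15]],[[-290,-97,0],[0,0,-0.18]],[[-340,-113,0],[0,0,-0.21]],[[-390,-130,0],[0,0,-0.25]],[[-440,-147,0],[0,0,-0.28]],[[-480,-160,0],[0,0,-0.31]],[[-510,-170,0],[0,0,-0.336]],[[-525,-175,0],[0,0,-0.336]],[[-534,-178,0],[0,0,-0.336]],[[-534,-178,0],[0,0,-0.336]],[[-534,-178,0],[0,0,-0.336]]]' 1
python3 - <<'E'
from h import *
import cv2
for n in("top","side"):cv2.imwrite(f"pics/{n}1.png",imaging.capture(n)[:,:,::-1])
a=cv2.imread("pics/top1.png")[0:230,100:340];b=cv2.imread("pics/side1.png")[50:250,260:460]
cv2.imwrite("pics/c1.png",np.hstack([cv2.resize(a,(400,383)),cv2.resize(b,(383,383))]))
print(status.state()["joints"])
go([.626,.175,.063])
E
```

```text
clock: 1.98
eef_pos: [0.6259, 0.1762, 0.2376]
eef_rot: [180.0, -0.0, -179.9]
ft_force: [0.1, -0.2, 0.4]
finger_gap: 0.0002
grip_force: 0.0
[ 5.90038908e+00  2.52078638e+01  7.28643388e+01  1.07081734e-02
  8.19214140e+01 -8.41758858e+01]
2.075 [0.6261 0.1762 0.2377] [ 1.7999e+02  1.0000e-02 -1.7993e+02] shift mm [ 1.000e-01 -1.200e+00  1.747e+02] turn [0.    0.    0.001]
```

View pics/c1.png

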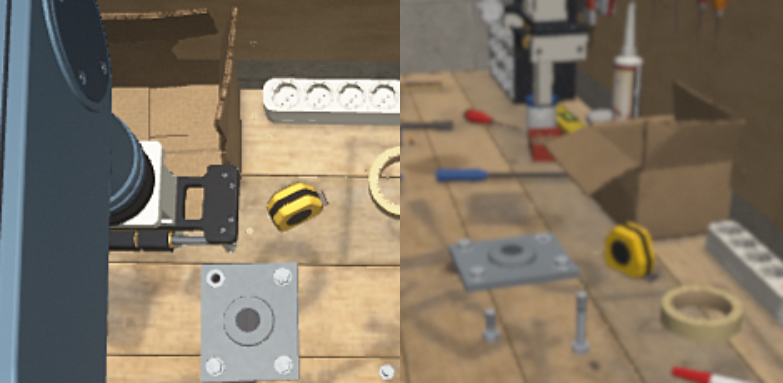

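```bash
python3 - <<'E'
from h import *
print(proj("top",[.626,.176,.237]),proj("side",[.626,.176,.237]),proj("side",[.626,.176,.219]),proj("top",[.626,.176,.219]))
E
```

```text
[200.54920038 140.49934533] [334.8774552   99.25770063] [334.85748212 105.79219774] [203.52724423 143.27961161]
```

View pics/side1.png

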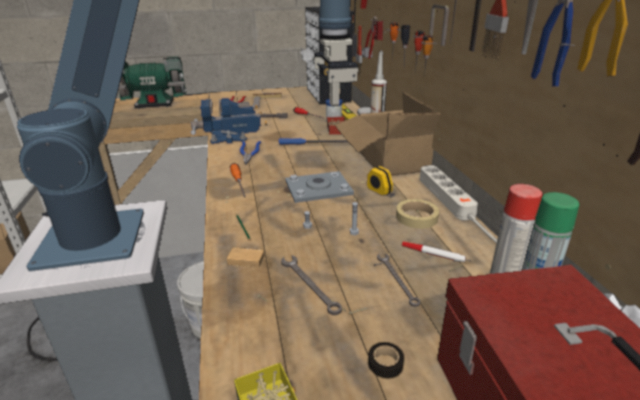

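```bash
python3 - <<'E'
from h import *
from scipy.optimize import least_squares as ls
for t,s in(((137,135),(338,123)),((237,132),(372,154)),((237,132),(366,148))):
    r=ls(lambda p:np.r_[proj("top",p)-t,proj("side",p)-s],[.7,.2,.1]);print(r.x.round(3),r.fun.round(1))
E
```

```text
[0.675 0.348 0.109] [ 0.2 -1.2 -1.8  0.4]
[0.705 0.145 0.076] [ 1.3 -6.  -7.7  2. ]
[0.693 0.141 0.099] [ 0.9 -3.9 -5.1  1.3]
```

Parallax accounts for the gripper's apparent offset: the tips sit above the hole as computed. The box flap's edge is at about x=0.68, z=0.10, so the body, with its front at x=0.664 and z≥0.13, clears it.

```bash
python3 -m creep '[[[0,-1,20],[0,0,0]],[[0,-1,45],[0,0,0]],[[0,-1,70],[0,0,0]],[[0,-1,95],[0,0,0]],[[0,-1,115],[0,0,0]],[[0,-1,132],[0,0,0]],[[0,-1,147],[0,0,0]],[[0,-1,158],[0,0,0]],[[0,-1,166],[0,0,0]],[[0,-1,170],[0,0,0]],[[0,-1,172],[0,0,0]],[[0,-1,172],[0,0,0]],[[0,-1,172],[0,0,0]]]'
python3 - <<'E'
from h import *
import cv2
for n in("top","side"):cv2.imwrite(f"pics/{n}2.png",imaging.capture(n)[:,:,::-1])
a=cv2.imread("pics/top2.png")[60:240,130:330];b=cv2.imread("pics/side2.png")[80:220,270:425]
cv2.imwrite("pics/c2.png",np.hstack([cv2.resize(a,(400,360)),cv2.resize(b,(398,360))]))
go([.626,.175,.065])
print(proj("side",[.626,.175,.014]),proj("side",[.626,.175,.046]))
E
```

```text
clock: 3.7
eef_pos: [0.627, 0.1743, 0.0659]
eef_rot: [180.0, 0.0, -180.0]
ft_force: [-0.5, -0.5, 0.2]
finger_gap: 0.0004
grip_force: 0.0
3.8 [0.627  0.1743 0.0658] [ 1.8000e+02  4.0000e-02 -1.7999e+02] shift mm [1.  0.7 0.8] turn [0.    0.001 0.   ]
[334.73257264 174.11989645] [334.76400446 164.17081408]
```

View pics/c2.png

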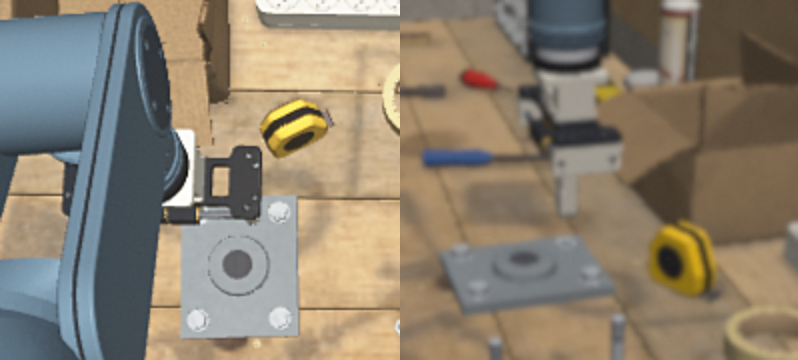

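The fingertip is at side pixel (335,163), directly over the hole (335,174), and clear of the box. I'll hold here, then rise and go to the bolt.

```bash
python3 -m creep '[[[0,0,0],[0,0,0]],[[0,0,0],[0,0,0]],[[0,0,0],[0,0,0]],[[0,0,0],[0,0,0]],[[0,0,0],[0,0,0]],[[0,0,0],[0,0,0]],[[0,0,0],[0,0,0]],[[0,0,0],[0,0,0]],[[0,0,0],[0,0,0]],[[0,0,0],[0,0,0]],[[0,0,0],[0,0,0]],[[0,0,0],[0,0,0]],[[0,0,0],[0,0,0]],[[0,0,0],[0,0,0]],[[0,0,0],[0,0,0]],[[0,0,0],[0,0,0]],[[0,0,0],[0,0,0]]]'
python3 -m creep '[[[0,0,-15],[0,0,0]],[[0,0,-40],[0,0,0]],[[0,0,-70],[0,0,0]],[[0,0,-100],[0,0,0]],[[0,0,-130],[0,0,0]],[[0,0,-155],[0,0,0]],[[0,0,-168],[0,0,0]],[[0,0,-172],[0,0,0]],[[0,0,-172],[0,0,0]],[[0,0,-172],[0,0,0]]]'
python3 - <<'E'
from h import *
go([.496,-.065,.237])
E
```

```text
clock: 5.92
eef_pos: [0.6267, 0.1743, 0.0655]
eef_rot: [-180.0, -0.0, -180.0]
ft_force: [-0.0, 0.2, 0.0]
finger_gap: 0.0007
grip_force: 0.0
clock: 7.18
eef_pos: [0.6262, 0.1742, 0.2362]
eef_rot: [-180.0, -0.1, -180.0]
ft_force: [-0.1, 1.1, -0.2]
finger_gap: 0.001
grip_force: 0.0
7.175 [0.6262 0.1742 0.2362] [-1.7999e+02 -1.2000e-01 -1.7999e+02] shift mm [ 130.3 -239.1   -0.5] turn [-0.    -0.002  0.   ]
```

```bash
python3 -m creep '[[[15,-28,0],[0,0,0]],[[35,-64,0],[0,0,0]],[[57,-105,0],[0,0,0]],[[79,-145,0],[0,0,0]],[[100,-184,0],[0,0,0]],[[117,-215,0],[0,0,0]],[[126,-232,0],[0,0,0]],[[130,-239,0],[0,0,0]],[[130,-239,0],[0,0,0]],[[130,-239,0],[0,0,0]],[[130,-239,0],[0,0,0]]]'
python3 - <<'E'
from h import *
go([.496,-.065,.09])
E
```

```text
clock: 8.55
eef_pos: [0.4971, -0.0641, 0.2373]
eef_rot: [180.0, -0.0, -179.9]
ft_force: [-0.1, 0.1, -0.8]
finger_gap: 0.0005
grip_force: 0.0
8.55 [ 0.4971 -0.0641  0.2373] [ 179.99   -0.   -179.93] shift mm [  1.1  -1.  147.3] turn [ 0.    -0.     0.001]
```

```bash
python3 -m creep '[[[1,-1,20],[0,0,0]],[[1,-1,45],[0,0,0]],[[1,-1,70],[0,0,0]],[[1,-1,92],[0,0,0]],[[1,-1,110],[0,0,0]],[[1,-1,125],[0,0,0]],[[1,-1,136],[0,0,0]],[[1,-1,143],[0,0,0]],[[1,-1,147],[0,0,0]],[[1,-1,147],[0,0,0]],[[1,-1,147],[0,0,0]]]'
python3 - <<'E'
from h import *
import cv2
b=imaging.capture("side")[120:260,230:400,::-1]
cv2.imwrite("pics/c3.png",cv2.resize(b,None,fx=4,fy=4))
go([.496,-.065,.09])
E
```

```text
clock: 9.93
eef_pos: [0.4961, -0.0659, 0.0909]
eef_rot: [-180.0, 0.0, -180.0]
ft_force: [0.4, 0.9, -0.3]
finger_gap: 0.0005
grip_force: 0.0
9.975 [ 0.4961 -0.0659  0.0909] [-1.7998e+02  5.0000e-02 -1.7999e+02] shift mm [0.1 0.9 0.9] turn [-0.     0.001  0.   ]
```

View pics/c3.png

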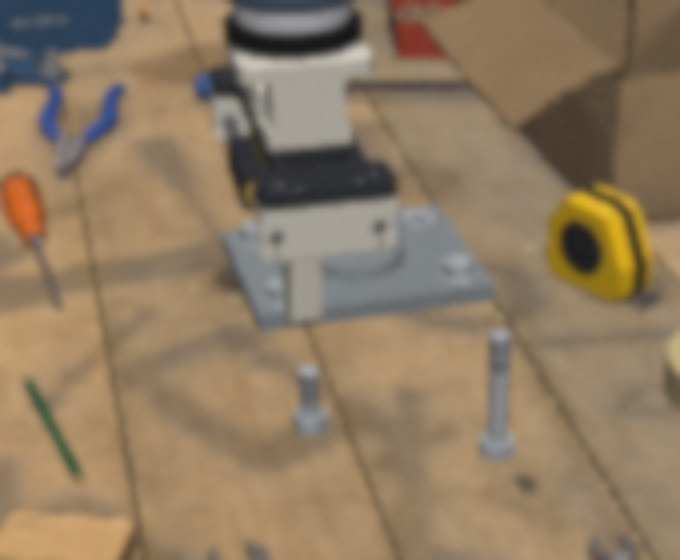

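The fingertips, at (306,318) in the crop, are directly above the short bolt's top (308,368) with about 3 cm of gap. The bolt is standing and untouched. I'll hold, then lift.

```bash
python3 -m creep '[[[0,0,0],[0,0,0]],[[0,0,0],[0,0,0]],[[0,0,0],[0,0,0]],[[0,0,0],[0,0,0]],[[0,0,0],[0,0,0]],[[0,0,0],[0,0,0]],[[0,0,0],[0,0,0]],[[0,0,0],[0,0,0]],[[0,0,0],[0,0,0]],[[0,0,0],[0,0,0]],[[0,0,0],[0,0,0]],[[0,0,0],[0,0,0]],[[0,0,0],[0,0,0]],[[0,0,0],[0,0,0]],[[0,0,0],[0,0,0]],[[0,0,0],[0,0,0]],[[0,0,0],[0,0,0]]]'
python3 -m creep '[[[0,0,-15],[0,0,0]],[[0,0,-40],[0,0,0]],[[0,0,-70],[0,0,0]],[[0,0,-100],[0,0,0]],[[0,0,-125],[0,0,0]],[[0,0,-142],[0,0,0]],[[0,0,-147],[0,0,0]],[[0,0,-147],[0,0,0]],[[0,0,-147],[0,0,0]]]'
python3 - <<'E'
from h import *
go([.462,-.275,.237])
E
```

```text
clock: 12.1
eef_pos: [0.4958, -0.0658, 0.0904]
eef_rot: [-180.0, -0.0, -180.0]
ft_force: [0.5, 0.3, -0.4]
finger_gap: 0.0007
grip_force: 0.0
clock: 13.22
eef_pos: [0.4953, -0.0656, 0.2368]
eef_rot: [180.0, -0.1, -180.0]
ft_force: [1.1, -0.4, -0.2]
finger_gap: 0.0003
grip_force: 0.0
13.225 [ 0.4953 -0.0656  0.2368] [ 1.7997e+02 -8.0000e-02 -1.7999e+02] shift mm [  33.3 -209.4   -0.3] turn [ 0.001 -0.001  0.   ]
```

```bash
python3 -m creep '[[[4,-25,0],[0,0,0]],[[10,-60,0],[0,0,0]],[[16,-100,0],[0,0,0]],[[22,-140,0],[0,0,0]],[[28,-175,0],[0,0,0]],[[31,-198,0],[0,0,0]],[[33,-209,0],[0,0,0]],[[33,-209,0],[0,0,0]],[[33,-209,25],[0,0,0]],[[33,-209,55],[0,0,0]],[[33,-209,85],[0,0,0]],[[33,-209,112],[0,0,0]],[[33,-209,135],[0,0,0]],[[33,-209,155],[0,0,0]],[[33,-209,169],[0,0,0]],[[33,-209,177],[0,0,0]],[[33,-209,180],[0,0,0]],[[33,-209,180],[0,0,0]],[[33,-209,180],[0,0,0]]]'
python3 - <<'E'
from h import *
import cv2
b=imaging.capture("side")[150:330,220:440,::-1]
cv2.imwrite("pics/c4.png",cv2.resize(b,None,fx=3,fy=3))
go([.462,-.275,.057])
E
```

```text
clock: 15.6
eef_pos: [0.4631, -0.2751, 0.058]
eef_rot: [-180.0, 0.0, -180.0]
ft_force: [0.5, -0.0, 0.2]
finger_gap: 0.0001
grip_force: 0.0
15.65 [ 0.4631 -0.2751  0.058 ] [-1.7996e+02  5.0000e-02 -1.8000e+02] shift mm [1.1 0.1 1. ] turn [-0.001  0.001  0.   ]
```

View pics/c4.png

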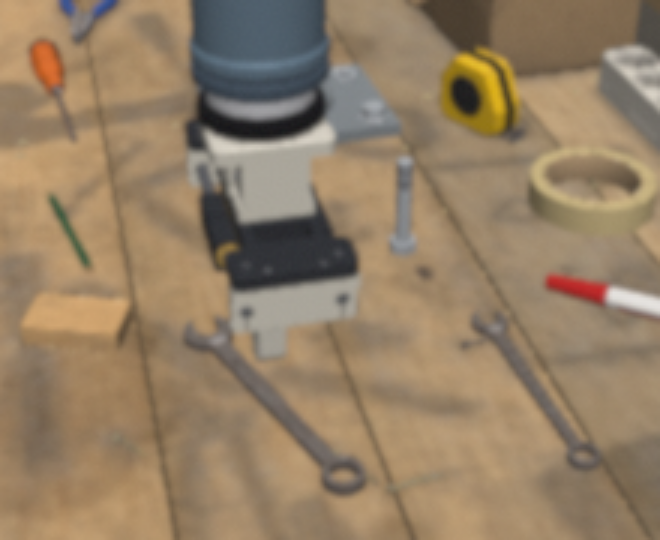

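The fingertips, at (271,355) in the crop, hover over the middle of the long spanner's shaft (272,400). I'll hold, then hand in.

```bash
python3 -m creep '[[[0,0,0],[0,0,0]],[[0,0,0],[0,0,0]],[[0,0,0],[0,0,0]],[[0,0,0],[0,0,0]],[[0,0,0],[0,0,0]],[[0,0,0],[0,0,0]],[[0,0,0],[0,0,0]],[[0,0,0],[0,0,0]],[[0,0,0],[0,0,0]],[[0,0,0],[0,0,0]],[[0,0,0],[0,0,0]],[[0,0,0],[0,0,0]],[[0,0,0],[0,0,0]],[[0,0,0],[0,0,0]],[[0,0,0],[0,0,0]],[[0,0,0],[0,0,0]],[[0,0,0],[0,0,0]]]'
python3 -c "from station import close_job;print(close_job())"
```

```text
clock: 17.77
eef_pos: [0.4628, -0.2748, 0.0575]
eef_rot: [180.0, -0.0, -180.0]
ft_force: [-0.5, 0.1, 0.6]
finger_gap: 0.0002
grip_force: 0.0
the job is handed in; nothing more can be done
None
```

The job is handed in at 17.8 s: the arm pointed at the empty hole, the short bolt and the long spanner in that order, holding about 3 cm above each for just over 2 s, touched nothing that the camera checks or force readings showed, and finished still pointing at the spanner; no verdict came back.

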